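Charge the measuring well and hold the probe in its guide

TASK

Lift the handle of the hinged tray to tip it, so that all three white ceramic slugs slide off into the square well beside it, and lower the tray flat again. Then take the long slim steel probe by its black head out of its stand and lower it upright through the middle of the guide hole above the well, without touching the guide, anything else of the station or the slugs, until its tip is about 40 mm below the underside of the guide plate. Finish while still holding the probe there, still and centred in the hole, and leave everything else where it stands.

Things in the scene. Friction and masses are not known exactly. Their poses are not given: they have to be found in the camera images.
- station: Fixed measuring station: white base 150 x 262 x 12 mm with a square aluminium well, a guide arm over it and a hinged tip tray beside it. Origin on the table under the axis of the guide hole; z up; +y points from the well to the tray and its handle. Place and yaw vary. A white pedestal 62 mm tall stands under the tray; below the handle's grip point is only the table.
- guide_bore (a point): Centre of the guide hole at the top face of the steel guide plate, 130 mm above the table; axes as the station's. Plate 56 x 56 x 10 mm (underside at 120 mm); round vertical through hole, 30 mm in diameter. An arm 30 mm wide leads from it to a dark column (30 x 18 mm, 130 mm tall) at station y = -70 mm.
- well_floor (a point): Centre of the well's inner floor, 15 mm above the table, under the guide hole; axes as the station's. The well is 110 x 110 mm inside, walls 4 mm, their tops 75 mm above the table (60 mm on the tray side).
- tray (a joint): Angle of the tip tray about its hinge: 0 = flat (rests there), grows as the handle is lifted, stop at 1.15 rad. Hinge axis along the station's x, through y = 45 mm, z = 63 mm. It swings freely, about 0.22 kg, and sinks back flat by itself when let go. Slugs begin to slide at 0.45 to 0.65 rad; 0.95 rad empties it.
- tray_lip (a point): Middle of the tray's open edge, on its floor's top face, 4 mm above the hinge axis. The tray is steel, 94 mm wide (station x), 125 mm long (to +y), floor 4 mm thick, with rims up to 26 mm over its underside on the other three sides.
- tray_handle (a point): Grip point in the middle of the handle's section, 172 mm from the hinge along the tray and 12 mm above the tray's underside; 75 mm above the table when flat. Black bar 14 mm wide (station x), 12 mm tall, running along the tray's y; free end 23 mm beyond the grip point, tray's rear rim 47 mm before it. Pinched across its width it can turn between the fingers, so the gripper may stay upright.
- slug_a: White ceramic cylinder, 24 mm diameter, 22 mm tall, about 30 g, starting upright on the tray. Origin at the centre of its underside.
- slug_b: White ceramic cylinder, 22 mm diameter, 18 mm tall, about 25 g, starting upright on the tray. Origin at the centre of its underside.
- slug_c: White ceramic block 22 x 22 x 20 mm, about 30 g, on the tray. Origin at the centre of its underside.
- probe: The probe, about 120 g: straight steel rod 12 mm in diameter, 105 mm long; above it a steel collar 36 mm in diameter, 5 mm thick; then a black round head 26 mm in diameter, 42 mm tall (152 mm over all). It hangs upright by its collar in stand_a, tip 15 mm above the table, and pulls straight up. Origin at the centre of the rod's lower end; z along the rod towards the head.
- probe_tip (a point): Centre of the lower end of the probe's rod (the probe's origin).
- probe_grip (a point): Middle of the probe's black head, 131 mm above the tip on its axis.
- stand_a: The fixed grey stand that holds the probe at the start, one of two identical ones; which of two places, left or right, varies. Foot 80 x 80 mm, a post at one side, top plate 74 x 50 mm with a 20 mm hole, its top 120 mm above the table, under the probe's collar. Origin on the table under its hole.
- electrode: Not to be moved: a short electrode in the other, identical stand: stubby rod 17 mm in diameter, 55 mm long, 36 mm collar and a flat black grip 30 x 12 x 30 mm. Origin at the rod's lower end.
- beaker: Not to be moved: clear beaker, 68 mm diameter, 80 mm tall. Origin at the centre of its underside.
- reagent: Not to be moved: amber jar, 60 mm diameter, 120 mm tall. Origin at the centre of its underside.
- wash: Not to be moved: white bottle, 60 mm diameter, 150 mm tall. Origin at the centre of its underside.
- vial_cap: Not to be moved: white cap, 36 mm diameter, 14 mm tall. Origin at the centre of its underside.
- spatula: Not to be moved: small spatula, 160 mm long, lying on the table.
- vial: Not to be moved: small glass vial, 28 mm diameter, 50 mm tall. Origin at the centre of its underside.
Mind the look-alikes: they are no part of the job. Leave any green look-alike of the probe alone.

How it is judged:
By the outcome, as a careful person would: the job done as asked, in the order asked, and still so for the second after the job is handed in, while the arm keeps its last pose, push and grip.
It also fails if it takes over 61 s, if anything falls off the work surface, if the arm or the gripper's body presses on something with over 40 N, if the wrist force passes 120 N, or if a joint passes its speed limit or range.

ROBOT

A 6-joint arm with a two-finger parallel gripper is mounted at the origin on the work surface. World frame = base frame: x ahead of the robot, y to its left, z up, the work surface at z = 0. Lengths are in m, angles in rad, forces in N, time in s.
With the tool pointing down it reaches from about 0.35 to 0.975 m from the base axis. Payload 4.9 kg.
Tool frame: the origin (TCP) lies on the centre line of the jaws, within the pads' length; the fingertips stand 14 mm ahead of it and the grasp point (between the pads) lies 5 mm behind it (manip.nose_length is the distance from the TCP to the fingertips, in m); z points along the fingers, y is the line along which they close (so a half turn about z gives the same grasp; the last joint's range is limited). The gripper opens to 85 mm and grips with 20 to 120 N. Pads are 22 mm wide; open, the fingers measure 114 mm over their backs; the gripper's body (76 mm by 85 mm) begins 54 mm behind the grasp point. The pads swing forward as they close: fully open they stand 13 mm farther back than shut.
Start: joints at [1.109, 0.053, 1.613, -0, 1.476, -0.119], TCP at [0.21, 0.589, 0.245] pointing down, gripper open.
Joint ranges: [-3.01, 3.01], [-1.01, 2.22], [0.06, 2.58], [-1.02, 4.17], [0.09, 2.62], [-3.14, 3.14]. Speed limits (rad/s): [2.57, 2.57, 3.14, 3.14, 3.14, 3.14].

INTERFACE

Orientations are given as a unit quaternion [w, x, y, z].
In Python, from plant import manip, imaging gives the robot as it stands.
- The arm moves only by the tool play_rows, never from a script. Its argument "commands" is a list of rows, each a list of 6 numbers: the shift along the tool's x, y, z in mm, then the turn, a rotation vector about the tool's x, y, z in degrees. A call has 1 to 5 rows; each row shifts and turns the commanded pose from where the row before left it, along the tool's axes as they then stand; what a row does not reach is not made up. A row lasts 1/12 s, in which the tool goes at most 41.7 mm and 7.16 degrees, less where a joint would pass 70% of its speed; a pose out of reach is approached as far as the arm can. A call is refused whole if a number of a shift passes 41.7 or a number of a turn 7.16, either way. A call with a gripper value outside its range is refused whole. "hand" is the finger opening in mm, from 0 to 85.4, set as the call begins (left out, the last holds). The fingers move at their own pace and stop on an object; the grip force is fixed at half the most. Time passes only in rows, so rows that do not move let the fingers close. It gives the time, the measured TCP pose, the force, the opening and the grip force at its end, in the units of the state.
- manip.state(): the state, without advancing time (a new reading comes with each control period).
- imaging.grab_frame(name): name is "side" or "top"; returns a dict with "image" (480x640x3 uint8, red, green, blue), "fx", "fy", "cx", "cy" (pixels), "k1" (the pictures are not rectified: a ray, as slopes to the right and down, at radius r is drawn at 1 + k1 r^2 times it, then the intrinsics apply), "R" (3x3) and "t" (3): a world point X has camera coordinates R X + t. Camera axes: x right, y down, z forward; pixel columns grow to the right and rows downward; lengths in m; the calibration is good to about 2 mm. A picture is of the moment at which its call begins. There is no depth.
- manip.job_done(): hands the job in; it is judged then, once.
The state is a dict: "time": time; "joint_pos": joint angles; "joint_vel": joint speeds; "joint_efforts": joint torques, N m; "tool_pos": TCP position; "tool_rot": TCP orientation; "contact_force": force on the tool from outside, world axes, zero at the start; "ft_torque": the same for the moment, N m; "gripper_width": opening from 0.0 (shut) to 1.0 (fully open); "grasp_force": force on a finger pad.
Only numpy, scipy, OpenCV 4.12 (cv2) and the standard library are available. Lean on these libraries where they do the work, as an engineer would, in place of code of your own. Each camera call takes 0.05 s, during which the arm holds its last target. There are 200 camera calls.

## Working session

There is one attempt and no reset: what is moved stays moved. The work goes in short steps, Python scripts to look and compute and a tool call to move; the robot and the scene stay as the last step left them, time stands still between calls to the robot, and variables do not carry over. Pictures are saved under pics/ and viewed, at most 10 in all, crops included, and the job is handed in when it is done.

Besides the shell and the picture viewer there is one more tool, called after "Call:" as name(argument=value, ...), one argument or row to a line, values as JSON. play_rows: Moves the arm, as the interface text tells. Its arguments: {"type":"object","properties":{"commands":{"type":"array","items":{"type":"array","items":{"type":"number"}}},"hand":{"type":"number"}},"required":["commands"]}

```bash
mkdir -p pics; ls; cat > h.py <<'E'
import numpy as np, cv2, json
from plant import manip, imaging
def grab(n):
    f=imaging.grab_frame(n); cv2.imwrite(f'pics/{n}_last.png',f['image'][:,:,::-1]); return f
def ray(f,u,v):
    p=np.array([(u-f['cx'])/f['fx'],(v-f['cy'])/f['fy']]); q=p.copy()
    for _ in range(20): q=p/(1+f['k1']*(q@q))
    R=np.array(f['R']); t=np.array(f['t'])
    return -R.T@t, R.T@np.array([q[0],q[1],1.0])
def onz(f,u,v,z):
    c,d=ray(f,u,v); return c+d*(z-c[2])/d[2]
def tri(f,a,g,b):
    c,d=ray(f,*a); e,k=ray(g,*b)
    s=np.linalg.lstsq(np.c_[d,-k],e-c,rcond=None)[0]
    p,q=c+d*s[0],e+k*s[1]; return (p+q)/2,np.linalg.norm(p-q)
def proj(f,X):
    q=np.array(f['R'])@np.array(X)+np.array(f['t']); q=q[:2]/q[2]; q=q*(1+f['k1']*(q@q))
    return q*[f['fx'],f['fy']]+[f['cx'],f['cy']]
E
python3 - <<'E'
from h import *
import pickle
o={}
for n in('top','side'):
    f=grab(n); o[n]=f; cv2.imwrite(f'pics/{n}0.png',f['image'][:,:,::-1]); print(n,f['fx'],f['k1'],-np.array(f['R']).T@np.array(f['t']))
pickle.dump(o,open('f0.pkl','wb'))
print(manip.state()['tool_rot'],manip.state()['gripper_width'])
E
```

```text
pics
top 571.9319556307556 -0.08326915350014735 [0.48463877 0.05588484 1.63326112]
side 601.5421100483816 0.06860613380532202 [-0.31134661 -0.77759598  0.77752559]
[-2.62101123e-04  1.70566281e-01  9.85345746e-01 -9.14211520e-04] 0.9981508449646102
```

View pics/top0.png

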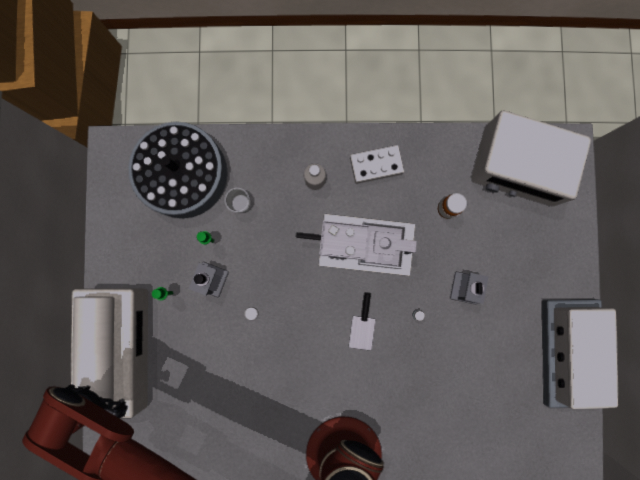

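View pics/side0.png

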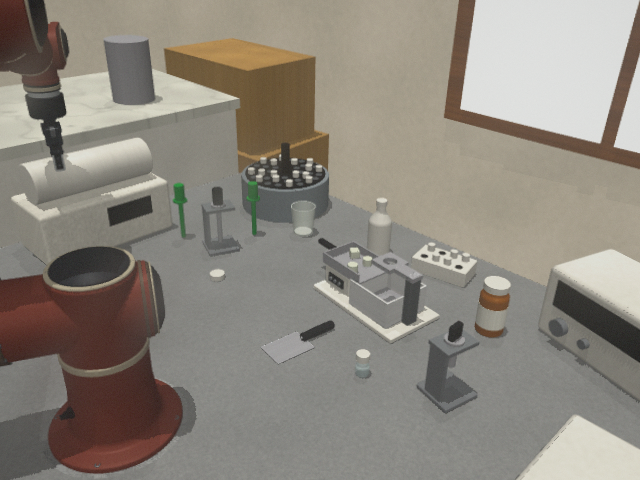

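Top view: the station's white base spans (320..414, 215..275), with the guide hole near (385,243) and the black handle tip near (297,236). Candidates for the probe:
- Black head in the left stand, top (200,280), side (217,196).
- Electrode in the right stand, top (478,288), side (456,330).
- Green look-alikes, top (205,238) and (160,294).

The left stand fits, since it has a round black head. I'll confirm it in a crop.

```bash
python3 - <<'E'
import pickle; from h import *
o=pickle.load(open('f0.pkl','rb'))
T=o['top']['image'][:,:,::-1];S=o['side']['image'][:,:,::-1]
r=lambda i,s:cv2.resize(i,s,interpolation=cv2.INTER_CUBIC)
a=r(T[205:285,290:420],(780,480)) # x6
cv2.imwrite('pics/c1.png',a)
b=np.hstack([r(T[255:305,180:240],(360,300)),r(S[175:260,170:265],(380,340))[:300]])
cv2.imwrite('pics/c2.png',b)
E
```

```text
(no output)
```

View pics/c1.png

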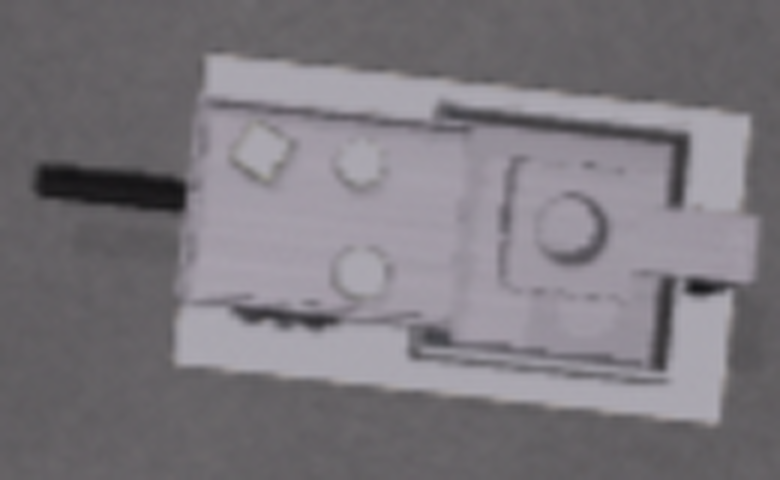

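View pics/c2.png

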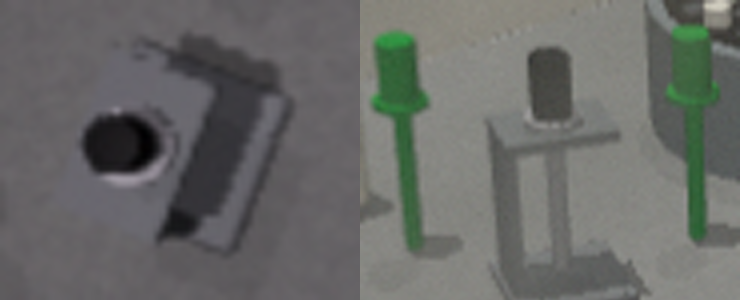

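Confirmed: crop 2 shows the steel probe with its round black head in the left stand, and the other two are green. Crop 1 gives the base corners, the guide hole at about (571,228) and the handle end at (38,180), in crop pixels. Next I refine these numerically.

```bash
python3 - <<'E'
import pickle; from h import *
o=pickle.load(open('f0.pkl','rb')); T,S=o['top'],o['side']
P=lambda x,y,ox=290,oy=205:((x+.5)/6-.5+ox,(y+.5)/6-.5+oy)
C=[onz(T,*P(*c),.012)[:2] for c in [(207,55),(750,115),(718,422),(175,365)]]
C=np.array(C); print(C, [np.linalg.norm(C[i]-C[i-1]) for i in range(4)])
yd=(C[0]+C[3]-C[1]-C[2]);yd/=np.linalg.norm(yd); xd=np.array([yd[1],-yd[0]])
print('yd',yd,'xd',xd,'yaw',np.degrees(np.arctan2(xd[1],xd[0])))
H=onz(T,*P(571,228),.13)[:2]; print('hole',H)
e=onz(T,*P(40,182),.081)[:2]; print('handle end',e,'pred',H+.240*yd, 'rel',(e-H)@yd,(e-H)@xd)
# handle axis by dark mask
g=T['image'].max(2); m=(g<60); m[:,:295]=0;m[:,322:]=0;m[:225]=0;m[250:]=0
v,u=np.nonzero(m); W=np.array([onz(T,a,b,.081)[:2] for a,b in zip(u,v)])-H
print('bar',len(u),(W@yd).min(),(W@yd).max(),'x mean',(W@xd).mean())
bc=C.mean(0)-H; print('base centre rel y,x',bc@yd,bc@xd)
# probe
t=onz(T,*P(112,145,180,255),.167); print('probe top',t)
g=S['image'].max(2); m=((g<75)).astype(np.uint8); m[:180]=0;m[215:]=0;m[:,:205]=0;m[:,230:]=0
v,u=np.nonzero(m); print('side head',u.min(),u.max(),v.min(),v.max(),u.mean(),v.mean(), 'pred',proj(S,[t[0],t[1],.146]))
for h in(.125,.146,.167): print(h,onz(S,u.mean(),v.mean(),h))
print(proj(S,[*H,.13]),proj(S,[*(H+.24*yd),.081]))
E
```

```text
[[ 0.67811734  0.05005077]
 [ 0.64797401 -0.20800521]
 [ 0.50232359 -0.19034134]
 [ 0.53092979  0.0660943 ]] [np.float64(0.14805934785285668), np.float64(0.2598105328933211), np.float64(0.14671760829738648), np.float64(0.25802626568926784)]
yd [0.11345221 0.99354345] xd [ 0.99354345 -0.11345221] yaw -6.514358800763067
hole [ 0.5866326  -0.10899211]
handle end [0.61236176 0.12647461] pred [0.61386113 0.12945832] rel 0.23686544997204698 -0.0011511795384274422
bar 134 0.1713478982093172 0.23812269186394935 x mean -0.0002749239449965629
base centre rel y,x 0.03855699198880914 -0.0011784015811573902
probe top [0.49385469 0.37509908 0.167     ]
side head 212 221 187 204 216.25641025641025 194.27350427350427 pred [217.34823576 196.1092305 ]
0.125 [0.52545956 0.42465864 0.125     ]
0.146 [0.49852892 0.3859669  0.146     ]
0.167 [0.47159828 0.34727517 0.167     ]
[390.09379284 260.4343186 ] [319.76843316 237.638634  ]
```

Call:
play_rows(
  commands=[
    [-18,-10.5,0,0,0,0],
    [-36,-21,0,0,0,0],
    [-36,-21,0,0,0,0],
    [-36,-21,0,0,0,0],
    [-36,-21,0,0,0,0],
  ],
)

```text
time: 0.52
tool_pos: [0.3313, 0.4436, 0.2447]
tool_rot: [-0.0, 0.17, 0.985, -0.0]
contact_force: [1.2, 0.4, -0.3]
gripper_width: 0.999
grasp_force: 0.0
```

Call:
play_rows(
  commands=[
    [-36,-21,0,0,0,0],
    [-36,-21,0,0,0,0],
    [-36,-21,0,0,0,0],
    [-36,-21,0,0,0,0],
    [-36,-21,0,0,0,0],
  ],
)

```text
time: 0.93
tool_pos: [0.4657, 0.284, 0.2449]
tool_rot: [-0.0, 0.171, 0.985, -0.0]
contact_force: [0.4, 0.7, -0.6]
gripper_width: 1.002
grasp_force: 0.0
```

Call:
play_rows(
  commands=[
    [-36,-21,0,0,0,0],
    [-36,-21,0,0,0,0],
    [-36,-21,0,0,0,0],
    [-36,-21,0,0,0,0],
    [-18,-16,0,0,0,0],
  ],
)

```text
time: 1.35
tool_pos: [0.586, 0.1339, 0.2446]
tool_rot: [0.0, 0.172, 0.985, -0.0]
contact_force: [-1.0, -0.3, 0.9]
gripper_width: 1.002
grasp_force: 0.0
```

Call:
play_rows(
  commands=[
    [0,0,0,0,0,7],
    [0,0,0,0,0,7],
    [0,0,0,0,0,7],
    [0,0,0,0,0,7],
    [0,0,0,0,0,7],
  ],
)

```text
time: 1.77
tool_pos: [0.5837, 0.137, 0.2445]
tool_rot: [-0.001, 0.462, 0.887, -0.0]
contact_force: [-0.4, 0.3, -0.7]
gripper_width: 0.996
grasp_force: 0.0
```

Call:
play_rows(
  commands=[
    [0,0,0,0,0,7],
    [0,0,0,0,0,7],
    [0,0,0,0,0,7],
    [0,0,0,0,0,7],
    [0,0,0,0,0,7],
  ],
)

```text
time: 2.18
tool_pos: [0.5836, 0.1372, 0.2446]
tool_rot: [-0.0, 0.707, 0.707, -0.0]
contact_force: [-1.3, 0.1, -0.1]
gripper_width: 0.999
grasp_force: 0.0
```

Call:
play_rows(
  commands=[
    [0,0,0,0,0,6.9],
    [0,0,0,0,0,0],
    [0,0,0,0,0,0],
  ],
)

```text
time: 2.43
tool_pos: [0.5837, 0.1372, 0.2448]
tool_rot: [-0.0, 0.745, 0.667, -0.0]
contact_force: [0.4, -0.3, 0.8]
gripper_width: 1.001
grasp_force: 0.0
```

```bash
cat >> h.py <<'E'
def go(target):  # tool-frame shift in mm to a world TCP target
    from scipy.spatial.transform import Rotation as Rr
    s=manip.state(); q=s['tool_rot']; R=Rr.from_quat([q[1],q[2],q[3],q[0]]).as_matrix()
    print('t %.2f'%s['time'],'pos',np.round(s['tool_pos'],4),'ty',np.round(R[:,1],3),'tz',np.round(R[:,2],3),'ang %.2f'%np.degrees(np.arctan2(R[1,1],R[0,1])),
     'shift mm',np.round(R.T@(np.array(target)-s['tool_pos'])*1e3,1),'F',np.round(s['contact_force'],1),'w %.3f g %.1f'%(s['gripper_width'],s['grasp_force']))
E
python3 -c "
from h import *
go([.611,.106,.070]); print(manip.state()['joint_pos'])"
```

```text
t 2.43 pos [0.5837 0.1372 0.2448] ty [ 0.994 -0.111 -0.001] tz [-0.001 -0.    -1.   ] ang -6.36 shift mm [-28.   30.7 174.8] F [ 0.4 -0.3  0.8] w 1.001 g 0.0
[ 1.06837987e-01 -5.97061487e-03  1.67338510e+00 -1.42648207e-05
  1.47506843e+00  2.17922528e-01]
```

Call:
play_rows(
  commands=[
    [-14,15.4,20,0,0,0],
    [-14,15.3,25,0,0,0],
    [0,0,35,0,0,0],
    [0,0,35,0,0,0],
    [0,0,0,0,0,0],
  ],
)

```text
time: 2.85
tool_pos: [0.6059, 0.1052, 0.1213]
tool_rot: [-0.005, 0.746, 0.666, -0.006]
contact_force: [-1.2, -0.1, -1.6]
gripper_width: 0.996
grasp_force: 0.0
```

```bash
python3 - <<'E'
from h import *
f=grab('top'); g=grab('side'); go([.611,.106,.070])
r=lambda i,s:cv2.resize(i,s,interpolation=cv2.INTER_CUBIC)
cv2.imwrite('pics/c3.png',np.hstack([r(f['image'][200:280,270:370,::-1],(400,320)),r(g['image'][180:280,280:400,::-1],(384,320))]))
E
```

```text
t 2.95 pos [0.6101 0.1059 0.1289] ty [ 0.994 -0.112 -0.004] tz [-0.004 -0.    -1.   ] ang -6.45 shift mm [ 0.2  1.1 58.9] F [-0.1  0.2 -0. ] w 0.996 g 0.0
```

View pics/c3.png

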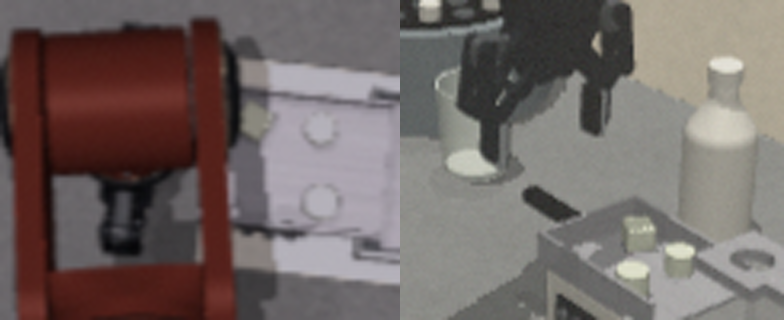

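The side view shows the open fingers on either side of and above the handle bar (crop (550,203)), and all three slugs on the tray. Now I descend and close.

Call:
play_rows(
  commands=[
    [0,1,20,0,0,0],
    [0,0,20,0,0,0],
    [0,0,12,0,0,0],
    [0,0,7,0,0,0],
    [0,0,0,0,0,0],
  ],
)

```text
time: 3.37
tool_pos: [0.6122, 0.106, 0.0713]
tool_rot: [-0.0, 0.746, 0.666, -0.0]
contact_force: [-1.1, 0.3, -0.4]
gripper_width: 0.999
grasp_force: 0.0
```

Call:
play_rows(
  commands=[
    [0,0,0,0,0,0],
    [0,0,0,0,0,0],
    [0,0,0,0,0,0],
    [0,0,0,0,0,0],
    [0,0,0,0,0,0],
  ],
  hand=0,
)

```text
time: 3.78
tool_pos: [0.6127, 0.1059, 0.0721]
tool_rot: [0.0, 0.746, 0.666, 0.0]
contact_force: [-0.5, 0.4, 0.4]
gripper_width: 0.301
grasp_force: 0.0
```

Call:
play_rows(
  commands=[
    [0,0,0,0,0,0],
    [0,0,0,0,0,0],
    [0,0,0,0,0,0],
    [0,0,0,0,0,0],
    [0,0,0,0,0,0],
  ],
)

```text
time: 4.2
tool_pos: [0.612, 0.1059, 0.0719]
tool_rot: [-0.0, 0.746, 0.666, -0.0]
contact_force: [-5.0, 0.4, 4.8]
gripper_width: 0.147
grasp_force: 59.0
```

```bash
python3 - <<'E'
from h import *
go([.611,.106,.070])
p=lambda t:np.array([172*np.cos(t)-12*np.sin(t),172*np.sin(t)+12*np.cos(t)])
th=np.linspace(0,1.02,26); print(np.round(np.diff(np.array([p(t) for t in th]),axis=0),1).tolist())
E
```

```text
t 4.20 pos [0.612  0.1059 0.0719] ty [ 0.993 -0.114 -0.001] tz [-0.001  0.    -1.   ] ang -6.54 shift mm [ 0.  -1.   1.9] F [-5.   0.4  4.8] w 0.147 g 59.0
[[-0.6, 7.0], [-0.9, 7.0], [-1.2, 6.9], [-1.5, 6.9], [-1.8, 6.8], [-2.0, 6.7], [-2.3, 6.6], [-2.6, 6.5], [-2.8, 6.4], [-3.1, 6.3], [-3.4, 6.2], [-3.6, 6.0], [-3.9, 5.9], [-4.1, 5.7], [-4.3, 5.6], [-4.5, 5.4], [-4.8, 5.2], [-5.0, 5.0], [-5.2, 4.8], [-5.4, 4.6], [-5.5, 4.3], [-5.7, 4.1], [-5.9, 3.9], [-6.0, 3.6], [-6.2, 3.4]]
```

Call:
play_rows(
  commands=[
    [-0.6,0,-7,0,0,0],
    [-0.9,0,-7,0,0,0],
    [-1.2,0,-6.9,0,0,0],
    [-1.5,0,-6.9,0,0,0],
    [-1.8,0,-6.8,0,0,0],
  ],
)

```text
time: 4.62
tool_pos: [0.6112, 0.0993, 0.1059]
tool_rot: [-0.0, 0.746, 0.666, -0.001]
contact_force: [0.0, -3.1, -5.9]
gripper_width: 0.147
grasp_force: 58.4
```

Call:
play_rows(
  commands=[
    [-2.0,0,-6.7,0,0,0],
    [-2.3,0,-6.6,0,0,0],
    [-2.6,0,-6.5,0,0,0],
    [-2.8,0,-6.4,0,0,0],
    [-3.1,0,-6.3,0,0,0],
  ],
)

```text
time: 5.03
tool_pos: [0.6096, 0.0863, 0.1384]
tool_rot: [-0.0, 0.746, 0.666, -0.001]
contact_force: [0.0, -5.0, -8.9]
gripper_width: 0.15
grasp_force: 58.6
```

Call:
play_rows(
  commands=[
    [-3.4,0,-6.2,0,0,0],
    [-3.6,0,-6.0,0,0,0],
    [-3.9,0,-5.9,0,0,0],
    [0,0,0,0,0,0],
    [0,0,0,0,0,0],
  ],
)

```text
time: 5.45
tool_pos: [0.6084, 0.0754, 0.1567]
tool_rot: [0.0, 0.746, 0.665, -0.001]
contact_force: [-1.4, -4.9, -7.1]
gripper_width: 0.15
grasp_force: 59.1
```

Call:
play_rows(
  commands=[
    [0,0,0,0,0,0],
    [0,0,0,0,0,0],
    [-4.1,0,-5.7,0,0,0],
    [-4.3,0,-5.6,0,0,0],
    [-4.5,0,-5.4,0,0,0],
  ],
)

```text
time: 5.87
tool_pos: [0.6069, 0.0628, 0.1731]
tool_rot: [-0.0, 0.746, 0.666, -0.001]
contact_force: [0.6, -5.1, -11.4]
gripper_width: 0.148
grasp_force: 58.9
```

Call:
play_rows(
  commands=[
    [0,0,0,0,0,0],
    [-4.8,0,-5.2,0,0,0],
    [-5.0,0,-5.0,0,0,0],
    [-5.2,0,-4.8,0,0,0],
    [-5.4,0,-4.6,0,0,0],
  ],
)

```text
time: 6.28
tool_pos: [0.6045, 0.0426, 0.1929]
tool_rot: [-0.001, 0.746, 0.666, -0.001]
contact_force: [-0.2, -3.9, -12.9]
gripper_width: 0.152
grasp_force: 59.4
```

Call:
play_rows(
  commands=[
    [-5.5,0,-4.3,0,0,0],
    [-5.7,0,-4.1,0,0,0],
    [-5.9,0,-3.9,0,0,0],
    [-6.0,0,-3.6,0,0,0],
    [-6.2,0,-3.4,0,0,0],
  ],
)

```text
time: 6.7
tool_pos: [0.6012, 0.0141, 0.2121]
tool_rot: [-0.001, 0.746, 0.666, -0.0]
contact_force: [-3.2, -2.4, -12.1]
gripper_width: 0.149
grasp_force: 60.6
```

Call:
play_rows(
  commands=[
    [0,0,0,0,0,0],
    [0,0,0,0,0,0],
    [0,0,0,0,0,0],
    [0,0,0,0,0,0],
    [0,0,0,0,0,0],
  ],
)

```text
time: 7.12
tool_pos: [0.6012, 0.0141, 0.2121]
tool_rot: [-0.0, 0.746, 0.666, -0.001]
contact_force: [-4.4, -2.2, -9.7]
gripper_width: 0.149
grasp_force: 60.7
```

```bash
python3 - <<'E'
from h import *
f=grab('top'); g=grab('side'); go([.611,.106,.070])
r=lambda i,s:cv2.resize(i,s,interpolation=cv2.INTER_CUBIC)
cv2.imwrite('pics/c4.png',np.hstack([r(f['image'][200:290,320:420,::-1],(400,360)),r(g['image'][200:335,295:445,::-1],(400,360))]))
E
```

```text
t 7.22 pos [0.6012 0.0141 0.212 ] ty [ 0.994 -0.114 -0.002] tz [-0.002 -0.001 -1.   ] ang -6.52 shift mm [ 92.6  -0.5 142. ] F [-4.4 -2.1 -9.8] w 0.148 g 60.7
```

View pics/c4.png

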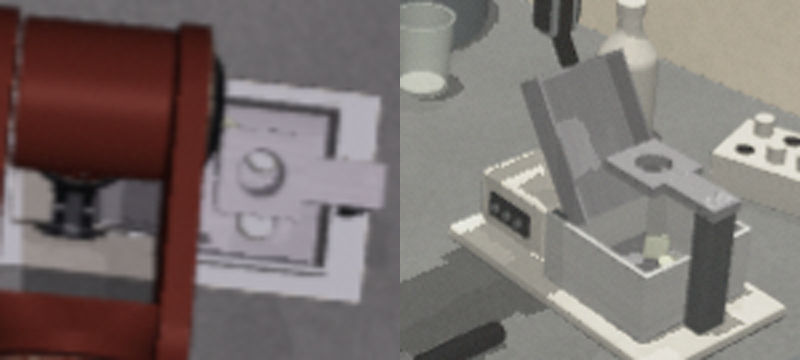

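The side view shows the tipped tray empty and slugs inside the well (crop (655,245); top crop (262,165) and (258,225)). Now I lower it the same way.

Call:
play_rows(
  commands=[
    [6.2,0,3.4,0,0,0],
    [6.0,0,3.6,0,0,0],
    [5.9,0,3.9,0,0,0],
    [5.7,0,4.1,0,0,0],
    [5.5,0,4.3,0,0,0],
  ],
)

```text
time: 7.63
tool_pos: [0.6046, 0.0422, 0.1947]
tool_rot: [0.001, 0.746, 0.666, -0.002]
contact_force: [-9.4, -2.3, -0.8]
gripper_width: 0.148
grasp_force: 59.8
```

Call:
play_rows(
  commands=[
    [5.4,0,4.6,0,0,0],
    [5.2,0,4.8,0,0,0],
    [5.0,0,5.0,0,0,0],
    [4.8,0,5.2,0,0,0],
    [4.5,0,5.4,0,0,0],
  ],
)

```text
time: 8.05
tool_pos: [0.6077, 0.0681, 0.1707]
tool_rot: [0.0, 0.746, 0.666, -0.001]
contact_force: [-10.9, -1.6, 1.3]
gripper_width: 0.15
grasp_force: 59.3
```

Call:
play_rows(
  commands=[
    [4.3,0,5.6,0,0,0],
    [4.1,0,5.7,0,0,0],
    [3.9,0,5.9,0,0,0],
    [3.6,0,6.0,0,0,0],
    [3.4,0,6.2,0,0,0],
  ],
)

```text
time: 8.47
tool_pos: [0.6101, 0.0884, 0.1417]
tool_rot: [-0.0, 0.746, 0.666, -0.0]
contact_force: [-11.9, 1.9, 4.5]
gripper_width: 0.147
grasp_force: 59.0
```

Call:
play_rows(
  commands=[
    [3.1,0,6.3,0,0,0],
    [2.8,0,6.4,0,0,0],
    [2.6,0,6.5,0,0,0],
    [2.3,0,6.6,0,0,0],
    [2.0,0,6.7,0,0,0],
  ],
)

```text
time: 8.88
tool_pos: [0.6117, 0.1021, 0.1091]
tool_rot: [-0.001, 0.746, 0.666, 0.001]
contact_force: [-11.5, 5.3, 4.5]
gripper_width: 0.149
grasp_force: 58.5
```

Call:
play_rows(
  commands=[
    [1.8,0,6.8,0,0,0],
    [1.5,0,6.9,0,0,0],
    [1.2,0,6.9,0,0,0],
    [0.9,0,7,0,0,0],
    [0.6,0,6,0,0,0],
  ],
)

```text
time: 9.3
tool_pos: [0.6125, 0.1087, 0.0751]
tool_rot: [-0.001, 0.746, 0.666, 0.001]
contact_force: [-10.5, 6.3, 3.0]
gripper_width: 0.147
grasp_force: 58.5
```

Call:
play_rows(
  commands=[
    [0,0,1,0,0,0],
    [0,0,0,0,0,0],
    [0,0,0,0,0,0],
    [0,0,0,0,0,0],
  ],
)

```text
time: 9.63
tool_pos: [0.6125, 0.1088, 0.0743]
tool_rot: [-0.002, 0.746, 0.666, 0.001]
contact_force: [-10.4, 6.6, 1.7]
gripper_width: 0.147
grasp_force: 58.6
```

```bash
python3 -c "
from h import *
go([.612,.106,.072])"
```

```text
t 9.63 pos [0.6125 0.1088 0.0743] ty [ 0.994 -0.113 -0.001] tz [-0.     0.004 -1.   ] ang -6.46 shift mm [-2.8 -0.2  2.3] F [-10.4   6.6   1.7] w 0.147 g 58.6
```

Call:
play_rows(
  commands=[
    [-1,0,1.5,0,0,0],
    [0,0,0,0,0,0],
    [0,0,0,0,0,0],
  ],
)

```text
time: 9.88
tool_pos: [0.6125, 0.1087, 0.0738]
tool_rot: [-0.002, 0.746, 0.666, 0.002]
contact_force: [-12.0, 10.2, 6.9]
gripper_width: 0.148
grasp_force: 59.2
```

Call:
play_rows(
  commands=[
    [0,0,0,0,0,0],
    [0,0,0,0,0,0],
    [0,0,0,0,0,0],
    [0,0,0,0,0,0],
    [0,0,0,0,0,0],
  ],
  hand=85,
)

```text
time: 10.3
tool_pos: [0.6135, 0.1048, 0.0712]
tool_rot: [0.001, 0.746, 0.666, 0.001]
contact_force: [-0.5, 1.3, 0.4]
gripper_width: 0.847
grasp_force: 0.0
```

Call:
play_rows(
  commands=[
    [0,0,0,0,0,0],
    [0,0,0,0,0,0],
    [0,0,-20,0,0,0],
    [0,0,-35,0,0,0],
    [0,0,-35,0,0,0],
  ],
)

```text
time: 10.72
tool_pos: [0.6107, 0.1046, 0.1586]
tool_rot: [-0.001, 0.746, 0.666, -0.002]
contact_force: [1.4, 0.3, 0.3]
gripper_width: 0.994
grasp_force: 0.0
```

Call:
play_rows(
  commands=[
    [0,0,-35,0,0,0],
    [0,0,-35,0,0,0],
    [0,0,-25,0,0,0],
    [0,0,0,0,0,0],
    [0,0,0,0,0,0],
  ],
)

```text
time: 11.13
tool_pos: [0.6133, 0.1048, 0.2574]
tool_rot: [0.001, 0.746, 0.666, 0.002]
contact_force: [-0.0, 0.4, -0.7]
gripper_width: 0.996
grasp_force: 0.0
```

```bash
python3 -c "
from h import *
go([.494,.375,.26])"
```

```text
t 11.13 pos [0.6133 0.1048 0.2574] ty [ 0.993 -0.114  0.005] tz [ 0.005  0.    -1.   ] ang -6.55 shift mm [ 254.9 -149.4   -3.1] F [-0.   0.4 -0.7] w 0.996 g 0.0
```

Call:
play_rows(
  commands=[
    [20,-12,0,0,0,0],
    [34,-20,0,0,0,0],
    [34,-20,0,0,0,0],
    [34,-20,0,0,0,0],
    [34,-20,0,0,0,0],
  ],
)

```text
time: 11.55
tool_pos: [0.5367, 0.2711, 0.2519]
tool_rot: [-0.001, 0.747, 0.665, -0.002]
contact_force: [0.7, 0.5, -0.0]
gripper_width: 0.995
grasp_force: 0.0
```

Call:
play_rows(
  commands=[
    [34,-20,0,0,0,0],
    [34,-20,0,0,0,0],
    [0,0,0,0,0,0],
    [0,0,0,0,0,0],
  ],
)

```text
time: 11.88
tool_pos: [0.5047, 0.3435, 0.2521]
tool_rot: [-0.0, 0.745, 0.667, -0.002]
contact_force: [-0.4, 0.4, 0.5]
gripper_width: 0.996
grasp_force: 0.0
```

```bash
python3 - <<'E'
import pickle; from h import *
o=pickle.load(open('f0.pkl','rb')); T,S=o['top'],o['side']
def cen(f,b,thr):
    g=f['image'].max(2).astype(float); x0,x1,y0,y1=b; w=np.clip(thr-g[y0:y1,x0:x1],0,None)/thr
    m=(w>.25).astype(np.uint8); n,l,st,c=cv2.connectedComponentsWithStats(m); k=1+np.argmax(st[1:,4]); print(st[k],c[k]+[x0,y0]); return c[k]+[x0,y0]
a=cen(T,(190,208,270,290),70); b=cen(S,(205,230,180,215),90)
p,e=tri(T,a,S,b); print('head mid',p,'gap',e); print('top only',onz(T,*a,.146))
f=imaging.grab_frame('top');g=imaging.grab_frame('side')
go([.494,.375,.26])
r=lambda i,s:cv2.resize(i,s,interpolation=cv2.INTER_CUBIC)
cv2.imwrite('pics/c5.png',np.hstack([r(f['image'][205:285,290:420,::-1],(520,320)),r(g['image'][230:330,305:385,::-1],(256,320))]))
E
```

```text
[ 4  4 13 10 98] [199.65306122 278.55102041]
[7 8 3 6 9] [213.         190.33333333]
head mid [0.48984817 0.37619961 0.16204961] gap 0.01157385417426624
top only [0.49449148 0.37598578 0.146     ]
t 11.98 pos [0.5062 0.3417 0.2529] ty [ 0.993 -0.114 -0.002] tz [-0.002 -0.002 -1.   ] ang -6.55 shift mm [ 31.7 -15.9  -7.1] F [ 0.8 -0.9 -0.6] w 0.995 g 0.0
```

View pics/c5.png

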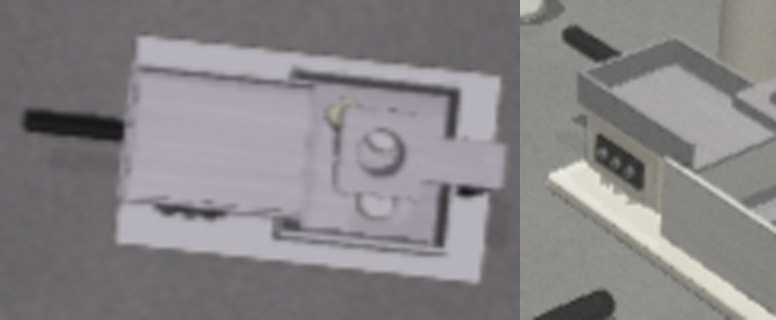

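All three slugs are in the well (crop (342,112), (378,150), (378,203)) and the tray is flat and empty. Now the probe.

Call:
play_rows(
  commands=[
    [16,-8,0,0,0,0],
    [16,-8,0,0,0,0],
    [0,0,15,0,0,0],
    [0,0,20,0,0,0],
    [0,0,0,0,0,0],
  ],
)

```text
time: 12.4
tool_pos: [0.4929, 0.3733, 0.2139]
tool_rot: [-0.001, 0.747, 0.665, -0.004]
contact_force: [-0.8, -0.3, -1.1]
gripper_width: 0.999
grasp_force: 0.0
```

```bash
python3 -c "
from h import *
go([.494,.3755,.147])"
```

```text
t 12.40 pos [0.4929 0.3733 0.2139] ty [ 0.993 -0.116 -0.007] tz [-0.007 -0.005 -1.   ] ang -6.64 shift mm [ 2.7  1.3 66.9] F [-0.8 -0.3 -1.1] w 0.999 g 0.0
```

Call:
play_rows(
  commands=[
    [0,0,0,0,0,0],
    [1,0,22,0,0,0],
    [0,0,22,0,0,0],
    [0,0,0,0,0,0],
    [0,0,0,0,0,0],
  ],
)

```text
time: 12.82
tool_pos: [0.4943, 0.376, 0.1752]
tool_rot: [-0.0, 0.747, 0.665, -0.001]
contact_force: [0.4, 0.7, 0.2]
gripper_width: 0.997
grasp_force: 0.0
```

```bash
python3 -c "
from h import *
go([.494,.3755,.147])"
```

```text
t 12.82 pos [0.4943 0.376  0.1752] ty [ 0.993 -0.115 -0.002] tz [-0.002 -0.001 -1.   ] ang -6.60 shift mm [-0.5 -0.2 28.2] F [0.4 0.7 0.2] w 0.997 g 0.0
```

Call:
play_rows(
  commands=[
    [0,0,12,0,0,0],
    [0,0,10,0,0,0],
    [0,0,4,0,0,0],
    [0,0,0,0,0,0],
    [0,0,0,0,0,0],
  ],
)

```text
time: 13.23
tool_pos: [0.4943, 0.377, 0.1496]
tool_rot: [-0.0, 0.746, 0.666, -0.0]
contact_force: [-0.1, -0.5, -0.2]
gripper_width: 0.994
grasp_force: 0.0
```

Call:
play_rows(
  commands=[
    [0,0,0,0,0,0],
    [0,0,0,0,0,0],
    [0,0,0,0,0,0],
    [0,0,0,0,0,0],
    [0,0,0,0,0,0],
  ],
  hand=0,
)

```text
time: 13.65
tool_pos: [0.4946, 0.3771, 0.1502]
tool_rot: [0.0, 0.746, 0.666, 0.0]
contact_force: [-0.7, -0.8, 8.4]
gripper_width: 0.297
grasp_force: 26.5
```

Call:
play_rows(
  commands=[
    [0,0,0,0,0,0],
    [0,0,0,0,0,0],
    [0,0,0,0,0,0],
    [0,0,0,0,0,0],
  ],
)

```text
time: 13.98
tool_pos: [0.4947, 0.3772, 0.1503]
tool_rot: [0.0, 0.746, 0.666, 0.0]
contact_force: [-0.3, -0.3, 2.3]
gripper_width: 0.287
grasp_force: 59.1
```

```bash
python3 -c "
from h import *
go([.494,.3755,.147])"
```

```text
t 13.98 pos [0.4947 0.3772 0.1503] ty [ 0.993 -0.114  0.001] tz [ 0.001  0.    -1.   ] ang -6.54 shift mm [-1.7 -0.5  3.3] F [-0.3 -0.3  2.3] w 0.287 g 59.1
```

Call:
play_rows(
  commands=[
    [0,0,-10,0,0,0],
    [0,0,-25,0,0,0],
    [0,0,-35,0,0,0],
    [0,0,-35,0,0,0],
    [0,0,-35,0,0,0],
  ],
)

```text
time: 14.4
tool_pos: [0.4937, 0.3767, 0.2908]
tool_rot: [-0.0, 0.746, 0.666, -0.001]
contact_force: [-0.5, 0.3, -0.8]
gripper_width: 0.288
grasp_force: 59.0
```

Call:
play_rows(
  commands=[
    [0,0,-20,0,0,0],
    [0,0,-10,0,0,0],
    [0,0,0,0,0,0],
    [0,0,0,0,0,0],
    [0,0,0,0,0,0],
  ],
)

```text
time: 14.82
tool_pos: [0.4935, 0.3765, 0.3167]
tool_rot: [-0.0, 0.746, 0.666, -0.002]
contact_force: [0.9, 0.2, -1.8]
gripper_width: 0.286
grasp_force: 59.1
```

```bash
python3 - <<'E'
from h import *
go([.5866,-.109,.32])
g=grab('side'); f=grab('top')
s=manip.state()['tool_pos']
for z in(-.135,-.09,-.03): print(proj(g,np.array(s)+[0,0,z]),proj(f,np.array(s)+[0,0,z]))
u,v=proj(g,np.array(s)+[0,0,-.06]).astype(int)
cv2.imwrite('pics/c6.png',cv2.resize(g['image'][v-50:v+50,u-60:u+60,::-1],(720,600),interpolation=cv2.INTER_CUBIC)); print(u-60,v-50)
E
```

```text
t 14.82 pos [0.4935 0.3765 0.3167] ty [ 0.993 -0.114 -0.004] tz [-0.004 -0.002 -1.   ] ang -6.54 shift mm [-471.7  147.8   -2.5] F [ 0.9  0.2 -1.8] w 0.286 g 59.1
[216.01218122 182.84328238] [196.45841924 278.83589722]
[214.83507904 165.81499183] [192.46534956 278.73781462]
[213.18964206 142.2812059 ] [186.73219344 278.59639068]
154 104
```

View pics/c6.png

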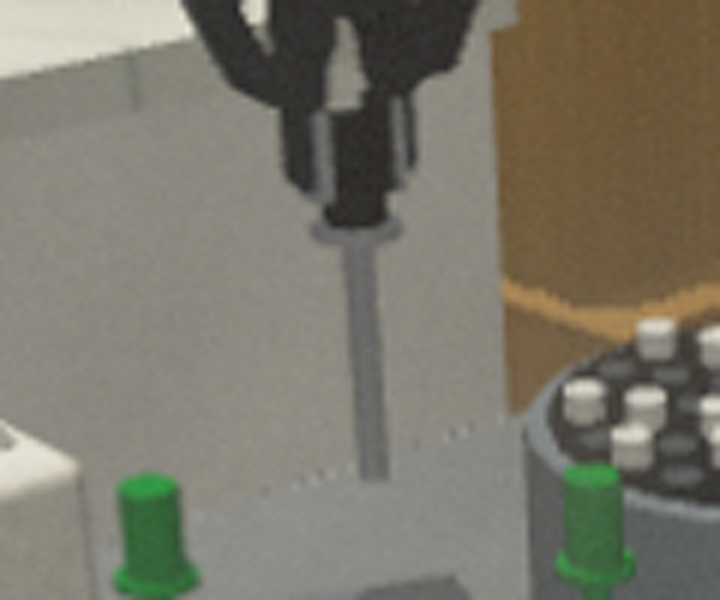

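The side crop shows the probe hanging upright, with the tip at image (216.3,183.5) against (216.0,182.8) predicted. So the tip lies on the tool axis, about 135 mm below the TCP. Next I carry it over the guide hole.

Call:
play_rows(
  commands=[
    [-16,5,0,0,0,0],
    [-32,10,0,0,0,0],
    [-36,11.3,0,0,0,0],
    [-36,11.3,0,0,0,0],
    [-36,11.3,0,0,0,0],
  ],
)

```text
time: 15.33
tool_pos: [0.5246, 0.215, 0.3178]
tool_rot: [-0.001, 0.746, 0.666, -0.001]
contact_force: [1.3, -0.8, -0.6]
gripper_width: 0.282
grasp_force: 59.1
```

Call:
play_rows(
  commands=[
    [-36,11.3,0,0,0,0],
    [-36,11.3,0,0,0,0],
    [-36,11.3,0,0,0,0],
    [-36,11.3,0,0,0,0],
    [-36,11.3,0,0,0,0],
  ],
)

```text
time: 15.75
tool_pos: [0.5603, 0.0294, 0.318]
tool_rot: [-0.001, 0.746, 0.666, -0.001]
contact_force: [0.5, -0.1, -0.5]
gripper_width: 0.288
grasp_force: 59.1
```

Call:
play_rows(
  commands=[
    [-36,11.3,0,0,0,0],
    [-36,11.3,0,0,0,0],
    [-36,11.3,0,0,0,0],
    [-20,6,0,0,0,0],
    [-8,2.4,0,0,0,0],
  ],
)

```text
time: 16.17
tool_pos: [0.5869, -0.1118, 0.3176]
tool_rot: [-0.001, 0.748, 0.664, -0.001]
contact_force: [0.1, 0.4, -1.2]
gripper_width: 0.29
grasp_force: 59.1
```

Call:
play_rows(
  commands=[
    [0,0,0,0,0,0],
    [0,0,0,0,0,0],
    [0,0,0,0,0,0],
    [0,0,0,0,0,0],
    [0,0,0,0,0,0],
  ],
)

```text
time: 16.58
tool_pos: [0.5873, -0.1074, 0.3199]
tool_rot: [-0.0, 0.746, 0.666, 0.0]
contact_force: [0.3, -0.2, -0.9]
gripper_width: 0.284
grasp_force: 59.1
```

```bash
python3 - <<'E'
from h import *
go([.5866,-.109,.300])
E
```

```text
t 16.58 pos [ 0.5873 -0.1074  0.3199] ty [ 0.994 -0.112  0.   ] tz [ 0.  0. -1.] ang -6.43 shift mm [-1.7 -0.6 19.9] F [ 0.3 -0.2 -0.9] w 0.284 g 59.1
```

Call:
play_rows(
  commands=[
    [-1,0,10,0,0,0],
    [0,0,9,0,0,0],
    [0,0,0,0,0,0],
    [0,0,0,0,0,0],
    [0,0,0,0,0,0],
  ],
)

```text
time: 17.0
tool_pos: [0.5871, -0.1096, 0.3003]
tool_rot: [-0.0, 0.746, 0.666, -0.0]
contact_force: [0.1, 0.6, 0.2]
gripper_width: 0.287
grasp_force: 59.1
```

```bash
python3 - <<'E'
from h import *
import pickle
go([.5866,-.109,.300])
g=grab('side'); s=np.array(manip.state()['tool_pos'])
print('tip pred',proj(g,s-[0,0,.135]),'hole pred',proj(g,[.5866,-.109,.13]))
cv2.imwrite('pics/c7.png',cv2.resize(g['image'][190:290,340:460,::-1],(720,600),interpolation=cv2.INTER_CUBIC))
pickle.dump(g,open('g7.pkl','wb'))
E
```

```text
t 17.00 pos [ 0.5871 -0.1096  0.3003] ty [ 0.993 -0.114 -0.001] tz [-0.001  0.    -1.   ] ang -6.54 shift mm [ 0.6 -0.6  0.3] F [0.1 0.6 0.2] w 0.287 g 59.1
tip pred [391.8821824 245.7769091] hole pred [390.08697654 260.44096515]
```

View pics/c7.png

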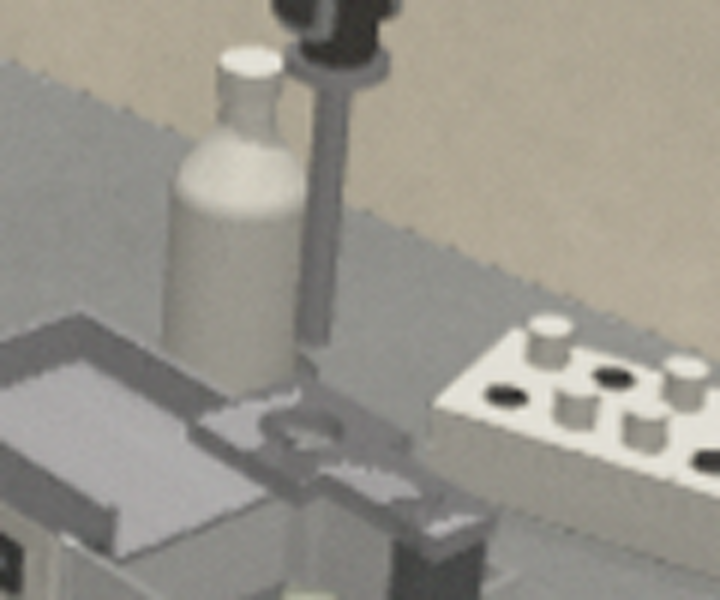

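The side crop shows the tip's lower rim at (313,345) and the hole ellipse spanning x 262..342, y 407..453, with its centre near (302,430).

```bash
python3 - <<'E'
from h import *
import pickle
g=pickle.load(open('g7.pkl','rb')); f=pickle.load(open('f0.pkl','rb'))['top']
for c in [(302,430),(302,427),(300,430)]:
    q=((c[0]+.5)/6-.5+340,(c[1]+.5)/6-.5+190); print(c,onz(g,*q,.13), tri(f,((571.5)/6-.5+290,(228)/6-.5+205),g,q))
# predicted outline of a 30 mm circle for the top-derived hole, crop px
for H in ([.5866,-.109],[.585,-.110]):
    E=np.array([((proj(g,[H[0]+.015*np.cos(a),H[1]+.015*np.sin(a),.13])-[340,190]+.5)*6-.5) for a in np.linspace(0,6.28,60)])
    print(H,E.min(0),E.max(0))
E
```

```text
(302, 430) [ 0.58367562 -0.11091821  0.13      ] (array([ 0.58678822, -0.10898395,  0.1279339 ]), np.float64(0.0006229720363657871))
(302, 427) [ 0.58531601 -0.10958032  0.13      ] (array([ 0.58672645, -0.10887485,  0.12914816]), np.float64(0.0005598394629130305))
(300, 430) [ 0.58315288 -0.11043288  0.13      ] (array([ 0.58655562, -0.10871487,  0.12793346]), np.float64(0.0013287435814871929))
[0.5866, -0.109] [260.72064511 403.97859019] [345.39752022 446.75559307]
[0.585, -0.11] [260.00110378 406.52668805] [344.78361504 449.41155493]
```

Top view, side view and the handle line agree on the hole at about (0.5865, -0.110), within 2–3 mm against a 9 mm clearance. I lower slowly.

Call:
play_rows(
  commands=[
    [-0.4,-0.5,4,0,0,0],
    [0,0,6,0,0,0],
    [0,0,6,0,0,0],
    [0,0,6,0,0,0],
    [0,0,0,0,0,0],
  ],
)

```text
time: 17.47
tool_pos: [0.5859, -0.1098, 0.2764]
tool_rot: [-0.002, 0.746, 0.666, -0.001]
contact_force: [-0.7, 0.2, -0.6]
gripper_width: 0.284
grasp_force: 59.1
```

Call:
play_rows(
  commands=[
    [0,0,4,0,0,0],
    [0,0,6,0,0,0],
    [0,0,6,0,0,0],
    [0,0,6,0,0,0],
    [0,0,6,0,0,0],
  ],
)

```text
time: 17.88
tool_pos: [0.5866, -0.11, 0.25]
tool_rot: [-0.0, 0.746, 0.666, -0.0]
contact_force: [-0.2, 0.0, -1.7]
gripper_width: 0.286
grasp_force: 59.1
```

Call:
play_rows(
  commands=[
    [0,0,6,0,0,0],
    [0,0,6,0,0,0],
    [0,0,6,0,0,0],
    [0,0,5,0,0,0],
    [0,0,4,0,0,0],
  ],
)

```text
time: 18.3
tool_pos: [0.5866, -0.11, 0.223]
tool_rot: [-0.0, 0.746, 0.666, -0.0]
contact_force: [0.0, -0.9, -0.6]
gripper_width: 0.287
grasp_force: 59.1
```

Call:
play_rows(
  commands=[
    [0,0,4,0,0,0],
    [0,0,2,0,0,0],
    [0,0,0,0,0,0],
    [0,0,0,0,0,0],
    [0,0,0,0,0,0],
  ],
)

```text
time: 18.72
tool_pos: [0.587, -0.1102, 0.2182]
tool_rot: [0.0, 0.746, 0.666, 0.0]
contact_force: [-0.8, 0.3, -0.9]
gripper_width: 0.287
grasp_force: 59.1
```

```bash
python3 - <<'E'
from h import *
go([.5865,-.110,.2153])
g=grab('side'); s=np.array(manip.state()['tool_pos'])
cv2.imwrite('pics/c8.png',cv2.resize(g['image'][200:300,340:460,::-1],(720,600),interpolation=cv2.INTER_CUBIC))
for y,z in((-.109,.13),): print((proj(g,[s[0],s[1],.13])-[340,200]+.5)*6)
E
```

```text
t 18.72 pos [ 0.587  -0.1102  0.2182] ty [ 0.993 -0.114  0.001] tz [ 0.001 -0.    -1.   ] ang -6.54 shift mm [ 0.1 -0.5  2.9] F [-0.8  0.3 -0.9] w 0.287 g 59.1
[306.70937739 366.51519021]
```

View pics/c8.png

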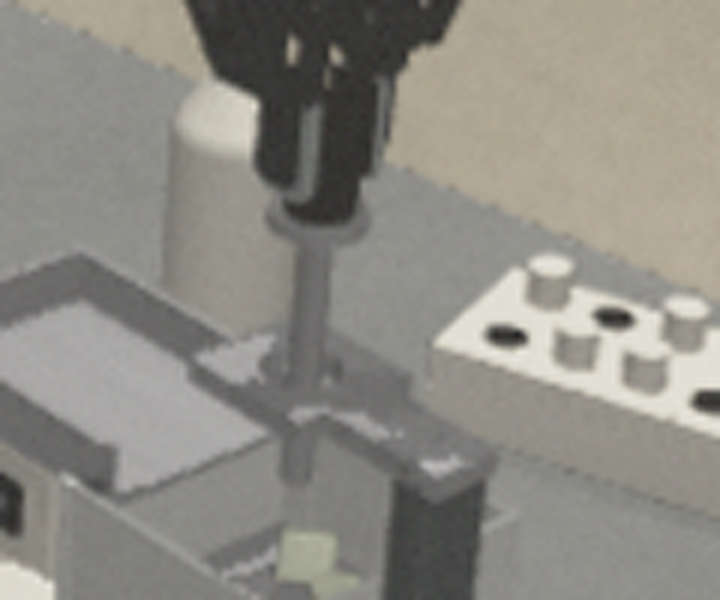

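The rod passes through the hole (rod about (306,366), hole centre about (302,370) in crop pixels) and nothing is touching it. A 1 mm trim and 3 mm more depth, then I let it settle.

Call:
play_rows(
  commands=[
    [0,-0.5,1,0,0,0],
    [0,-0.5,1,0,0,0],
    [0,0,1,0,0,0],
    [0,0,0,0,0,0],
    [0,0,0,0,0,0],
  ],
)

```text
time: 19.18
tool_pos: [0.5856, -0.1099, 0.2146]
tool_rot: [-0.0, 0.746, 0.666, -0.0]
contact_force: [0.1, -0.4, -0.9]
gripper_width: 0.28
grasp_force: 59.1
```

Call:
play_rows(
  commands=[
    [0,0,0,0,0,0],
    [0,0,0,0,0,0],
    [0,0,0,0,0,0],
    [0,0,0,0,0,0],
    [0,0,0,0,0,0],
  ],
)

```text
time: 19.6
tool_pos: [0.5858, -0.11, 0.2148]
tool_rot: [0.0, 0.746, 0.666, 0.0]
contact_force: [-0.2, 0.2, -1.0]
gripper_width: 0.286
grasp_force: 59.1
```

Call:
play_rows(
  commands=[
    [0,0,0,0,0,0],
    [0,0,0,0,0,0],
    [0,0,0,0,0,0],
    [0,0,0,0,0,0],
    [0,0,0,0,0,0],
  ],
)

```text
time: 20.02
tool_pos: [0.5857, -0.11, 0.2148]
tool_rot: [-0.0, 0.746, 0.666, -0.0]
contact_force: [-0.4, -0.4, -0.6]
gripper_width: 0.282
grasp_force: 59.1
```

```bash
python3 - <<'E'
from h import *
go([.5857,-.110,.2153]); print(manip.job_done())
E
```

```text
t 20.02 pos [ 0.5857 -0.11    0.2148] ty [ 0.993 -0.114 -0.   ] tz [-0.  0. -1.] ang -6.54 shift mm [-0.  -0.  -0.5] F [-0.4 -0.4 -0.6] w 0.282 g 59.1
the job is handed in; nothing more can be done
None
```

I handed the job in at 20.0 s: all three slugs are in the well, the tray is flat and empty, and the probe is held still and upright in the guide hole, centred to within about 2 mm, its tip about 40 mm below the plate, with no contact force seen while lowering.

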